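# Clear broken clock-case pieces into the scrap tray

### The job

First bring the empty plywood scrap tray snug against the side of the low drawer chest that faces it, parallel to that side and centred along it, so that it will catch what falls. Then push the three broken flat wooden pieces (round, square, arched) off the green chest top into the tray, so that all three end up inside it with the tray still in its place. Leave the clock movement and the file on the chest where they are.

Things in the scene. Friction and masses are not known exactly. Their poses are not given: they have to be found in the camera images.
- chest: Low drawer chest of dark wood with a flat green top, fixed to the bench; 320 mm along its x, 360 mm along its y, 90 mm high. Origin: centre of its underside, on the bench. Its drawer fronts (which stay shut) face -x; the tray stands beyond its +y side, whose face is at y = +180 mm.
- tray: Loose open plywood tray (the scrap bin), 300 mm along its x, 200 mm along its y, 75 mm high, walls and floor 8 mm thick, 0.7 kg, standing on the bench beside the chest. Origin: centre of its underside. Snug against the chest its origin is at about (0, 280 mm) in the chest's frame.
- round_scrap: Loose flat round piece of light wood (clock-case back) with a small dark hole mark, 94 mm across, 20 mm thick, about 0.1 kg, lying on the chest top. Origin: centre of the piece; z is its axis.
- square_scrap: Loose flat square piece of light wood with a dark crack line, 92 by 92 mm, 20 mm thick, about 0.12 kg, lying on the chest top. Origin: centre of the piece; x and y along its sides.
- arched_scrap: Loose flat arch-shaped piece of light wood (clock front): a straight edge 92 mm long at x = -48 mm, a half round of radius 46 mm about the origin on its +x side; 94 mm long, 20 mm thick, about 0.11 kg, lying on the chest top. Origin: centre of the half round, at mid thickness.
- movement: Brass clock movement on a round black holder, 64 mm across, 36 mm high, 0.3 kg, standing on the chest top; to be left alone. Origin: centre of its underside.
- file: Flat hand file, 170 mm long, 18 mm wide, 16 mm high at its wooden handle, steel blade 6 mm thick, lying on the chest top near its +x edge along the chest's y; to be left alone. Origin: on its underside, midway along; x runs towards the tip.
There are look-alikes about, which are no part of the job. Leave any red or yellow look-alike of the square_scrap alone.

How it is judged:
By the outcome, as a careful person would: the job done as asked, in the order asked, and still so for the second after the job is handed in, with the robot touching nothing.
It also fails if it takes over 70 s, if anything falls off the work surface, if the arm or the gripper's body presses on something with over 40 N, if the wrist force passes 120 N, or if a joint passes its speed limit or range.

### The arm

A 6-joint arm with a two-finger parallel gripper is mounted at the origin on the work surface. World frame = base frame: x ahead of the robot, y to its left, z up, the work surface at z = 0. Lengths are in m, angles in rad, forces in N, time in s.
With the tool pointing down it reaches from about 0.35 to 0.975 m from the base axis. Payload 17.4 kg.
Tool frame: the origin (TCP) lies at the very end of the fingers, on their centre line; the grasp point (between the pads) lies 19 mm behind it (ctrl.grip_point_offset is the distance from the TCP to the grasp point, in m); z points along the fingers, x is the direction in which the jaws open and shut, and the axes are right-handed (so a half turn about z gives the same grasp; the last joint's range is limited). The gripper opens to 85 mm and grips with 20 to 120 N. Pads are 22 mm wide; open, the fingers measure 114 mm over their backs; the gripper's body (76 mm by 85 mm) begins 54 mm behind the grasp point. The pads swing forward as they close: fully open they stand 13 mm farther back than shut.
Start: joints at [-1.314, 0.116, 1.442, -0, 1.584, -0.038], TCP at [0.196, -0.646, 0.231] pointing down, gripper open.
Joint ranges: [-2.83, 2.83], [-0.83, 2.19], [0.07, 2.5], [-1.14, 4.28], [0.01, 3], [-2.97, 2.97]. Speed limits (rad/s): [1.89, 1.89, 2.22, 3.14, 3.14, 3.14].

### API

Orientations are given as a unit quaternion [w, x, y, z].
In Python, from station import ctrl, optics, spotter gives the robot as it stands.
- The arm moves only by the tool carry_out, never from a script. Its argument "motion" is a list of rows, each a list of 7 numbers: the shift along the tool's x, y, z scaled (see below), then the turn, a rotation vector about the tool's x, y, z scaled (see below), then the opening, from -1 (shut) to 1 (fully open). A call has 1 to 12 rows; each row shifts and turns the pose as measured when the row begins, along the tool's axes as they then stand; what a row does not reach is not made up. The controller multiplies each number of a shift by 0.25 m and each number of a turn by 360 degrees. A row lasts 1/8 s, in which the tool goes at most 62.5 mm and 10.7 degrees, less where a joint would pass 70% of its speed; a pose out of reach is approached as far as the arm can. A call with a number of a shift or a turn outside -1 to 1 is refused whole. A call with a gripper value outside its range is refused whole. The fingers move at their own pace and stop on an object; "grip_force" is the grip in N (left out, the last holds). Time passes only in rows, so rows that do not move let the fingers close. It gives the time, the measured TCP pose, the force and the opening at its end, in the units of the state.
- ctrl.sense(): the state, without advancing time (a new reading comes with each control period).
- optics.get_image(name): name is "scene" or "side" or "wrist"; returns the picture (400x640x3 uint8, red, green, blue); there is no depth.
- optics.calibration(name): a dict with "K" (3x3 intrinsics, pixels), "cam_to_world" (4x4, takes a point from camera to world coordinates); the wrist camera has in their place "T_tool_cam" (4x4, takes a point from camera to tool coordinates, whose origin is the TCP and whose axes are the tool frame's). Camera axes: x right, y down, z forward; pixel columns grow to the right and rows downward; lengths in m; the calibration is good to about 2 mm. A picture is of the moment at which its call begins: read the wrist's pose just before it. calibration takes no time and is no camera call.
- ctrl.sign_off(): hands the job in, once; it reports no verdict.
Trained networks look in the newest picture that a camera, given by its name, has taken for a name from the list of things; names that differ only in an ending like _2 or _b are one class to them, and where a whole thing is asked for, a point or a joint stands for the part that bears it (a point fixed in the world has none). Each returns a list of dicts, best first, with "p" (0 to 1); they miss things now and then, are a little off and sometimes report something else, mostly with a low value. They report only what shows in the picture. A call takes as long as a camera call. They do not tell look-alikes from the thing itself.
- spotter.find_in(camera, target): "box" ([left, top, width, height] in pixels, round what is visible of it).
The state is a dict: "t": time; "joints": joint angles; "qvel": joint speeds; "joint_efforts": joint torques, N m; "eef_pos": TCP position; "ee_rot": TCP orientation; "contact_force": force on the tool from outside, world axes, zero at the start; "torque": the same for the moment, N m; "finger_gap": finger opening in m.
Only numpy, scipy, OpenCV 4.12 (cv2) and the standard library are available. Lean on these libraries where they do the work, as an engineer would, in place of code of your own. Each camera call takes 0.05 s, during which the arm holds its last target. There are 200 camera calls.

## Working session

There is one attempt and no reset: what is moved stays moved. The work goes in short steps, Python scripts to look and compute and a tool call to move; the robot and the scene stay as the last step left them, time stands still between calls to the robot, and variables do not carry over. Pictures are saved under pics/ and viewed, about 8 in all and at most 12, crops included, and the job is handed in when it is done.

Besides the shell and the picture viewer there is one more tool, called after "Request:" by a JSON object that holds its "name" and its "arguments", one argument or row to a line. carry_out: Moves the arm, as the interface text tells. Its arguments: {"type":"object","properties":{"motion":{"type":"array"},"grip_force":{"type":"number"}},"required":["motion"]}

```bash
mkdir -p pics; ls
python3 - <<'E'
from station import ctrl, optics, spotter
import cv2,numpy as np
for n in ("scene","side"):
    im=optics.get_image(n); cv2.imwrite(f"pics/{n}0.png",im[...,::-1]); 
    c=optics.calibration(n); print(n,np.round(c["K"],1).tolist(),np.round(c["cam_to_world"],3).tolist())
    for t in ["chest","tray","round_scrap","square_scrap","arched_scrap","movement","file"]:
        print(t,[(np.round(d["box"]).tolist(),round(d["p"],2)) for d in spotter.find_in(n,t)][:3])
print(ctrl.sense())
E
```

```text
pics
scene [[483.1, 0.0, 319.6], [0.0, 483.1, 202.8], [0.0, 0.0, 1.0]] [[-0.796, 0.373, -0.476, 1.1], [0.605, 0.494, -0.625, 0.819], [0.002, -0.785, -0.619, 0.958], [0.0, 0.0, 0.0, 1.0]]
chest [([194.0, 156.0, 166.0, 130.0], 0.79), ([217.0, 208.0, 39.0, 30.0], 0.18)]
tray [([299.0, 225.0, 130.0, 127.0], 0.95)]
round_scrap [([268.0, 169.0, 31.0, 26.0], 0.65)]
square_scrap [([298.0, 188.0, 36.0, 32.0], 0.96), ([430.0, 240.0, 48.0, 34.0], 0.75), ([303.0, 151.0, 28.0, 14.0], 0.62)]
arched_scrap [([264.0, 204.0, 40.0, 32.0], 0.91), ([268.0, 173.0, 29.0, 23.0], 0.62)]
movement [([207.0, 178.0, 24.0, 24.0], 0.81)]
file [([218.0, 208.0, 38.0, 34.0], 0.55)]
side [[481.4, 0.0, 326.5], [0.0, 481.4, 198.9], [0.0, 0.0, 1.0]] [[-0.743, -0.357, 0.566, -0.22], [-0.669, 0.369, -0.645, 0.735], [0.021, -0.858, -0.513, 0.698], [0.0, 0.0, 0.0, 1.0]]
chest [([242.0, 136.0, 146.0, 117.0], 0.65)]
tray [([148.0, 204.0, 164.0, 111.0], 0.64), ([275.0, 166.0, 46.0, 26.0], 0.31)]
round_scrap [([343.0, 164.0, 37.0, 16.0], 0.62), ([267.0, 147.0, 40.0, 24.0], 0.36)]
square_scrap [([452.0, 198.0, 34.0, 17.0], 0.91),
[... 215 characters left out ...]
': 0.8, 'joints': array([-1.31380439e+00,  1.15954908e-01,  1.44163379e+00,  1.18001705e-05,
        1.58404257e+00, -3.77766346e-02]), 'qvel': array([-1.91827991e-03, -1.97802940e-03,  6.18591682e-05, -1.50191700e-04,
        1.36702273e-04, -1.17892647e-03]), 'joint_efforts': array([-2.74512502e-03, -7.31692243e+01, -6.32621241e+01, -9.50968933e-05,
        3.41880095e-04,  1.58338077e-05]), 'eef_pos': array([ 0.19610386, -0.64586147,  0.23131256]), 'ee_rot': array([-1.66799920e-05,  8.03280325e-01, -5.95601141e-01, -1.13736377e-05]), 'contact_force': array([ 0.58557044, -0.20966447, -1.05655042]), 'torque': array([-0.02391263,  0.03047583, -0.0032833 ]), 'finger_gap': 0.08550320991480481}
```

View pics/scene0.png

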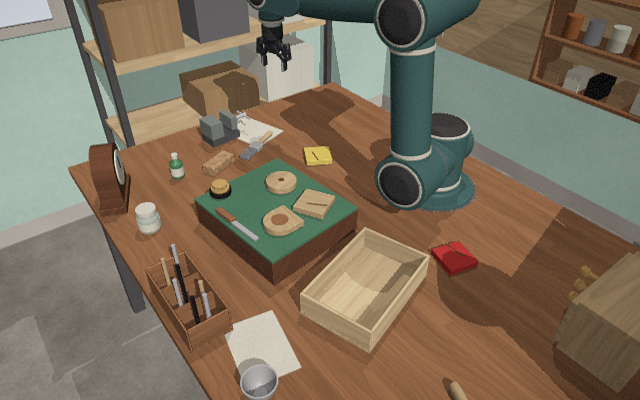

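View pics/side0.png

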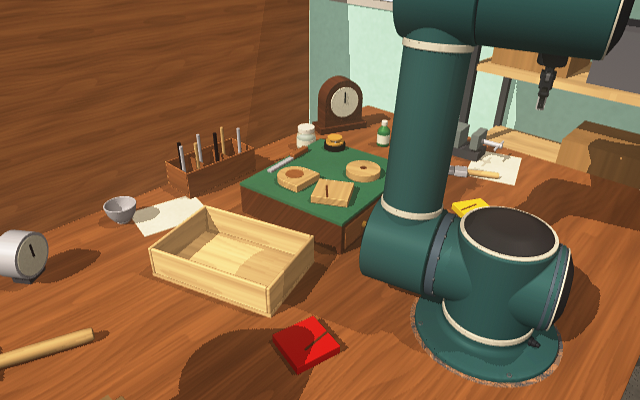

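The scene view shows the chest at ~(277,215), its top corners near (197,204), (279,160), (357,212) and (276,265). The pieces on the green top are round (282,182), square (315,204) and arched (283,221), with the movement at (220,188) and the file at (237,224). The tray is at (365,285). The look-alikes are the yellow square (318,156) and red square (455,257) on the bench. I'll measure in an enlarged crop.

```bash
cat > h.py <<'E'
from station import ctrl, optics, spotter
import cv2,numpy as np
from scipy.spatial.transform import Rotation as R
def ray(n,px,z):
    c=optics.calibration(n);T=np.array(c["cam_to_world"]);K=np.array(c["K"])
    d=T[:3,:3]@np.linalg.solve(K,[px[0],px[1],1.]);o=T[:3,3]
    return (o+d*(z-o[2])/d[2])[:2]
def proj(n,p):
    c=optics.calibration(n);T=np.linalg.inv(np.array(c["cam_to_world"]));q=T[:3,:3]@np.array(p)+T[:3,3]
    u=np.array(c["K"])@q;return u[:2]/u[2]
E
python3 - <<'E'
from h import *
for n in("scene","side"):
    im=cv2.imread(f"pics/{n}0.png");hsv=cv2.cvtColor(im,cv2.COLOR_BGR2HSV)
    m=cv2.inRange(hsv,(60,80,50),(85,255,200))
    m[:120]=0; k,l,s,_=cv2.connectedComponentsWithStats(m)
    i=l[215,255] if n=="scene" else l[200,290]
    print(n,i,s[i]); pts=np.argwhere(l==i)[:,::-1].astype(np.float32)
    h=cv2.convexHull(pts.astype(np.int32)); 
    a=cv2.approxPolyDP(h,8,True)[:,0]
    for p in a: print(p,ray(n,p+.5,.09))
    w=np.array([ray(n,p[0]+.5,.09) for p in h],np.float32); print(cv2.minAreaRect(w))
im=cv2.imread("pics/scene0.png")[145:355,190:440]
cv2.imwrite("pics/c1.png",cv2.resize(im,None,fx=2.8,fy=2.8,interpolation=cv2.INTER_CUBIC))
E
```

```text
scene 117 [ 195  159  163  105 5560]
[357 208] [0.36151446 0.02897204]
[272 263] [0.67478858 0.06716398]
[195 199] [ 0.71260664 -0.28850795]
[278 159] [ 0.40104397 -0.32090435]
((0.5380319356918335, -0.12885603308677673), (0.3202051818370819, 0.35912108421325684), 6.816548824310303)
side 1 [ 240  120  207  106 8294]
[446 121] [ 0.50218906 -0.69778957]
[432 211] [ 0.23137619 -0.16158574]
[341 225] [0.34924925 0.03398114]
[240 184] [0.65931052 0.07099129]
[321 139] [ 0.70346179 -0.28530938]
[394 120] [ 0.63416136 -0.57825305]
((0.48039156198501587, -0.3277260959148407), (0.4568403363227844, 0.7533087134361267), 6.55537223815918)
```

View pics/c1.png

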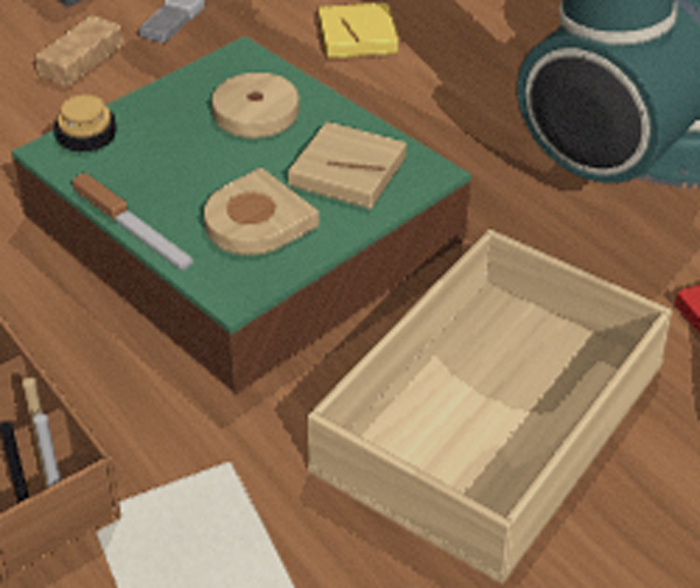

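Run:
```python
from h import *
yaw=np.radians(6.85);C=np.array([.538,-.129]);A=np.array([[np.cos(yaw),np.sin(yaw)],[-np.sin(yaw),np.cos(yaw)]])
def f(name,z,pts):
    w=[ray("scene",(x/2.8+190,y/2.8+145),z) for x,y in pts]
    for p in w: print(name,np.round(p,3),"chest",np.round(A@(p-C),3))
    return np.array(w,np.float32)
w=f("tray",.075,[(490,233),(670,312),(505,520),(312,415)]);print(cv2.minAreaRect(w), w.mean(0))
w=f("round",.11,[(255,100)])
w=f("sq",.11,[(328,124),(407,155),(370,194),(289,174)]);print(cv2.minAreaRect(w))
f("arch",.11,[(262,170),(319,212),(250,208),(205,210)])
f("mov",.126,[(85,110)]);f("file",.096,[(190,264),(120,215)]);f("fileh",.106,[(78,178)])
s=ctrl.sense();print(R.from_quat(s["ee_rot"],scalar_first=True).as_matrix().round(3))
```

```text
tray [0.389 0.094] chest [-0.121  0.239]
tray [0.33  0.278] chest [-0.159  0.428]
tray [0.607 0.359] chest [0.127 0.476]
tray [0.666 0.179] chest [0.164 0.291]
((0.4978088140487671, 0.22829250991344452), (0.2927764058113098, 0.19305217266082764), 17.093904495239258) [0.49801978 0.22740014]
round [ 0.475 -0.193] chest [-0.07  -0.056]
sq [ 0.438 -0.11 ] chest [-0.097  0.03 ]
sq [ 0.405 -0.019] chest [-0.119  0.125]
sq [0.473 0.008] chest [-0.048  0.144]
sq [ 0.519 -0.066] chest [-0.012  0.065]
((0.45510122179985046, -0.046161949634552), (0.09193948656320572, 0.09600287675857544), 28.812177658081055)
arch [ 0.537 -0.088] chest [0.003 0.041]
arch [ 0.529 -0.   ] chest [0.006 0.129]
arch [ 0.579 -0.046] chest [0.05  0.078]
arch [ 0.615 -0.069] chest [0.084 0.05 ]
mov [ 0.639 -0.265] chest [ 0.084 -0.147]
file [ 0.66  -0.026] chest [0.134 0.088]
file [ 0.678 -0.128] chest [ 0.139 -0.015]
fileh [ 0.688 -0.192] chest [ 0.142 -0.081]
[[ 0.291 -0.957  0.   ]
 [-0.957 -0.291  0.   ]
 [-0.    -0.    -1.   ]]
```

Request:
{"name": "carry_out", "arguments": {
  "motion": [
    [-0.16,-0.146,-0.06,0,0,0,1],
    [-0.16,-0.146,-0.06,0,0,0,1],
    [-0.16,-0.146,-0.06,0,0,0,1],
    [-0.16,-0.146,-0.06,0,0,0,1],
    [-0.16,-0.146,-0.06,0,0,0,1],
    [-0.16,-0.146,-0.06,0,0,0,1],
    [-0.16,-0.146,-0.06,0,0,0,1],
    [-0.16,-0.146,-0.06,0,0,0,1],
    [-0.16,-0.146,-0.06,0,0,0,1],
    [-0.16,-0.146,-0.06,0,0,0,1],
    [-0.16,-0.146,-0.06,0,0,0,1],
    [0,0,0,0,0,0,1]
  ]
}}

```text
t: 2.3
eef_pos: [0.458, -0.0909, 0.4027]
ee_rot: [-0.002, 0.803, -0.596, 0.002]
contact_force: [-0.5, -1.1, -0.1]
finger_gap: 0.0853
```

```bash
cat >> h.py <<'E'
def wcam():
    s=ctrl.sense();im=optics.get_image("wrist");c=optics.calibration("wrist")
    T=np.eye(4);T[:3,:3]=R.from_quat(s["ee_rot"],scalar_first=True).as_matrix();T[:3,3]=s["eef_pos"]
    return im[...,::-1].copy(),T@np.array(c["T_tool_cam"]),np.array(c["K"])
def rayT(T,K,px,z):
    d=T[:3,:3]@np.linalg.solve(K,[px[0],px[1],1.]);o=T[:3,3];return (o+d*(z-o[2])/d[2])[:2]
E
python3 - <<'E'
from h import *
im,T,K=wcam();cv2.imwrite("pics/w1.png",im);np.savez("w1.npz",T=T,K=K);print(K.round(1).tolist(),T.round(3).tolist())
E
```

```text
[[329.8, 0.0, 324.3], [0.0, 329.8, 200.3], [0.0, 0.0, 1.0]] [[0.29, -0.925, -0.244, 0.519], [-0.957, -0.28, -0.075, -0.071], [0.001, 0.255, -0.967, 0.545], [0.0, 0.0, 0.0, 1.0]]
```

View pics/w1.png

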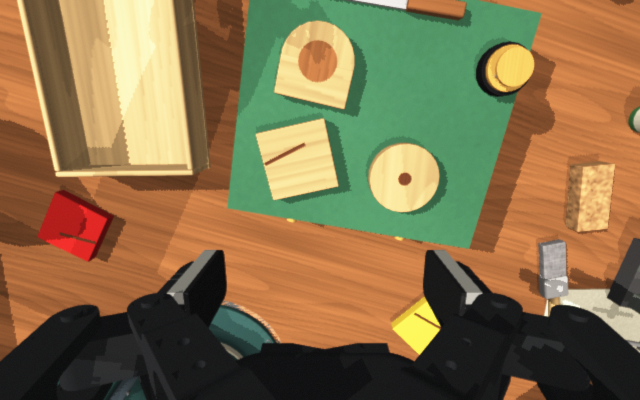

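The wrist view shows the chest's near corners at (228,208) and (472,248). The square is centred at ~(298,159), the round at (404,177), and the arch has its straight edge from (275,93) to (346,108). The tray's near-robot wall runs from (55,175) to (193,174). Red (75,225) and yellow (415,325) are the look-alikes on the bench.

Run:
```python
from h import *
d=np.load("w1.npz");T,K=d["T"],d["K"]
yaw=np.radians(6.85);C=np.array([.538,-.129]);A=np.array([[np.cos(yaw),np.sin(yaw)],[-np.sin(yaw),np.cos(yaw)]])
for n,z,pts in [("chest",.09,[(228,208),(472,248),(540,13)]),("tray",.075,[(55,175),(194,174),(188,0),(20,0)]),("sq",.11,[(257,132),(323,119),(340,185),(274,200)]),("round",.11,[(404,177)]),("arch",.11,[(275,93),(346,108),(318,20)]),("mov",.126,[(515,67)]),("file",.106,[(465,12)])]:
    for p in pts:
        w=rayT(T,K,p,z);print(n,w.round(3),"chest",(A@(w-C)).round(3))
```

```text
chest [0.353 0.023] chest [-0.165  0.173]
chest [ 0.398 -0.337] chest [-0.164 -0.19 ]
chest [ 0.712 -0.293] chest [ 0.153 -0.183]
tray [0.324 0.276] chest [-0.164  0.428]
tray [0.384 0.084] chest [-0.128  0.23 ]
tray [0.602 0.135] chest [0.095 0.254]
tray [0.54  0.339] chest [0.058 0.464]
sq [0.472 0.005] chest [-0.05   0.141]
sq [ 0.512 -0.072] chest [-0.019  0.06 ]
sq [ 0.436 -0.119] chest [-0.1    0.022]
sq [ 0.39  -0.039] chest [-0.136  0.107]
round [ 0.471 -0.197] chest [-0.074 -0.06 ]
arch [ 0.525 -0.005] chest [0.002 0.125]
arch [ 0.534 -0.096] chest [-0.001  0.034]
arch [ 0.62  -0.033] chest [0.093 0.086]
mov [ 0.636 -0.273] chest [ 0.08  -0.154]
file [ 0.68  -0.199] chest [ 0.133 -0.086]
```

Request:
{"name": "carry_out", "arguments": {
  "motion": [
    [-0.193,-0.065,0.1,0,0,0,1],
    [-0.193,-0.065,0.1,0,0,0,1],
    [-0.193,-0.065,0.1,0,0,0,1],
    [-0.193,-0.065,0.1,0,0,0,1],
    [-0.193,-0.065,0.1,0,0,0,1],
    [-0.193,-0.065,0.1,0,0,0,1],
    [-0.193,-0.065,0.1,0,0,0,1],
    [-0.193,-0.065,0.1,0,0,0,1],
    [0,0,0,0,0,0,1]
  ]
}}

```text
t: 3.48
eef_pos: [0.4751, 0.3147, 0.1919]
ee_rot: [0.001, 0.798, -0.603, 0.003]
contact_force: [1.4, -1.0, -0.3]
finger_gap: 0.0856
```

```bash
cat >> h.py <<'E'
def rel(x,y,z,yawx):
    "remaining motion to world pos with tool x at world angle yawx (deg), in move units (tool axes), turn about tool z"
    s=ctrl.sense();M=R.from_quat(s["ee_rot"],scalar_first=True).as_matrix()
    N=np.array([[np.cos(np.radians(yawx)),np.sin(np.radians(yawx)),0]]).T.ravel();z_=np.array([0,0,-1.]);N=np.c_[N,np.cross(z_,N),z_]
    print("at",s["eef_pos"].round(4),"xang",np.degrees(np.arctan2(M[1,0],M[0,0])).round(2),"F",s["contact_force"].round(1),"gap",round(s["finger_gap"],4),"t",round(s["t"],2))
    print("shift units",(M.T@(np.array([x,y,z])-s["eef_pos"])/.25).round(4),"turn units",(R.from_matrix(M.T@N).as_rotvec()/(2*np.pi)).round(4))
E
python3 -c "
from h import *
rel(.470,.315,.041,-73)
im,T,K=wcam();cv2.imwrite('pics/w2.png',im);np.savez('w2.npz',T=T,K=K)"
```

```text
at [0.4751 0.3147 0.1919] xang -74.18 F [ 1.4 -1.  -0.3] gap 0.0856 t 3.48
shift units [-0.0096  0.0208  0.6036] turn units [-0.0004 -0.0008 -0.0033]
```

View pics/w2.png

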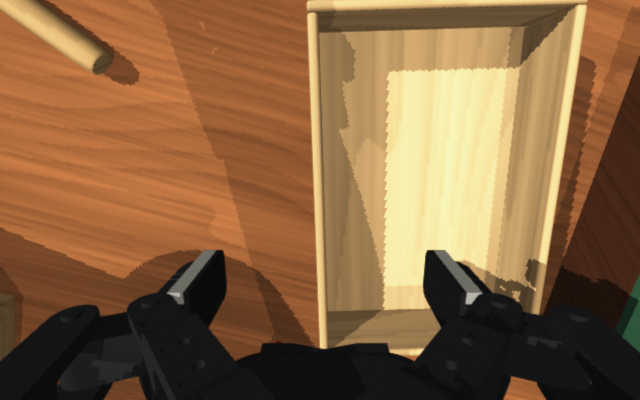

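The wrist view shows the tray's +y wall running from (310,5) to (322,345), midway between the open fingers, and its far +x corners at (310,5) and (585,4).

```bash
python3 -c "
from h import *
d=np.load('w2.npz')
for p in [(308,3),(586,3),(321,348)]: print(rayT(d['T'],d['K'],p,.075).round(3))"
```

```text
[0.605 0.364]
[0.659 0.176]
[0.334 0.278]
```

Request:
{"name": "carry_out", "arguments": {
  "motion": [
    [-0.01,0.02,0.15,0,0,-0.003,1],
    [0,0,0.15,0,0,0,1],
    [0,0,0.15,0,0,0,1],
    [0,0,0.12,0,0,0,1],
    [0,0,0.02,0,0,0,1],
    [0,0,0,0,0,0,1]
  ]
}}

```text
t: 4.28
eef_pos: [0.4764, 0.3052, 0.0482]
ee_rot: [-0.003, 0.8, -0.6, 0.006]
contact_force: [0.5, 0.1, 0.9]
finger_gap: 0.0853
```

Request:
{"name": "carry_out", "arguments": {
  "motion": [
    [0,0,0,0,0,0,-1],
    [0,0,0,0,0,0,-1],
    [0,0,0,0,0,0,-1],
    [0,0,0,0,0,0,-1],
    [0,0,0,0,0,0,-1],
    [0,0,0,0,0,0,-1],
    [0,0,0,0,0,0,-1]
  ],
  "grip_force": 60
}}

```text
t: 5.15
eef_pos: [0.4782, 0.3067, 0.0531]
ee_rot: [-0.007, 0.8, -0.599, 0.006]
contact_force: [0.7, 0.6, 0.9]
finger_gap: 0.0069
```

```bash
python3 -c "
from h import *
rel(.470,.315,.041,-73)"
```

```text
at [0.4782 0.3067 0.0531] xang -73.66 F [0.7 0.6 0.9] gap 0.0069 t 5.15
shift units [-0.0411  0.0231  0.0478] turn units [-0.003  -0.0003 -0.0018]
```

Request:
{"name": "carry_out", "arguments": {
  "motion": [
    [0.042,-0.006,0,-0.001,0,0.0053,-1],
    [0.042,-0.006,0,-0.001,0,0.0053,-1],
    [0.042,-0.006,0,-0.001,0,0.0053,-1],
    [0.042,-0.006,0,0,0,0.0053,-1],
    [0.042,-0.006,0,0,0,0.0053,-1],
    [0,0,0,0,0,0,-1]
  ]
}}

```text
t: 5.9
eef_pos: [0.4983, 0.2536, 0.0531]
ee_rot: [0.0, 0.744, -0.668, 0.0]
contact_force: [1.8, -1.6, -2.5]
finger_gap: 0.0069
```

Run:
```python
from h import *
rel(.498,.245,.053,-83.15)
im=optics.get_image("scene")[145:355,190:440,::-1]
cv2.imwrite("pics/c2.png",cv2.resize(im,None,fx=2.8,fy=2.8,interpolation=cv2.INTER_CUBIC))
```

```text
at [0.4983 0.2536 0.0531] xang -83.88 F [ 1.8 -1.6 -2.5] gap 0.0069 t 5.9
shift units [0.034  0.005  0.0006] turn units [-0.     -0.0001 -0.002 ]
```

View pics/c2.png

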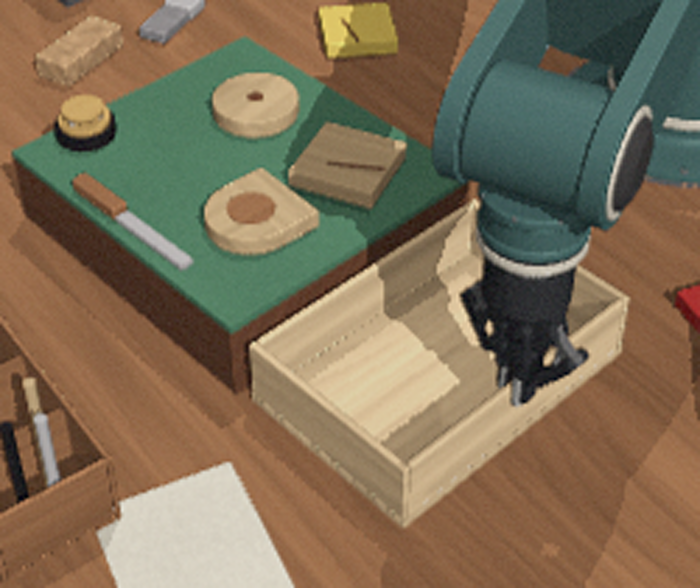

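The tray now stands nearly against the chest, with rim corners at crop (252,345), (407,465), (628,298) and (475,200).

Run:
```python
from h import *
yaw=np.radians(6.85);C=np.array([.538,-.129]);A=np.array([[np.cos(yaw),np.sin(yaw)],[-np.sin(yaw),np.cos(yaw)]])
w=np.array([A@(ray("scene",(x/2.8+190,y/2.8+145),.075)-C) for x,y in [(252,345),(407,465),(628,298),(475,200)]],np.float32)
print(w.round(3),w.mean(0),cv2.minAreaRect(w))
```

```text
[[ 0.147  0.192]
 [ 0.144  0.384]
 [-0.145  0.39 ]
 [-0.148  0.194]] [-0.00066454  0.29031897] ((0.00015534460544586182, 0.2912404537200928), (0.19572918117046356, 0.2958124876022339), 89.58845520019531)
```

Request:
{"name": "carry_out", "arguments": {
  "motion": [
    [0.012,0,0,0,0,0,-1],
    [0.012,0,0,0,0,0,-1],
    [0.008,0,0,0,0,0,-1],
    [0.004,0,0,0,0,0,-1]
  ]
}}

```text
t: 6.45
eef_pos: [0.4987, 0.2454, 0.0531]
ee_rot: [-0.0, 0.745, -0.668, -0.0]
contact_force: [0.0, 4.0, -1.6]
finger_gap: 0.0066
```

```bash
python3 -c "
from h import *
rel(.498,.245,.053,-83.15)"
```

```text
at [0.4987 0.2454 0.0531] xang -83.75 F [ 0.   4.  -1.6] gap 0.0066 t 6.45
shift units [0.0012 0.003  0.0006] turn units [ 0.0001  0.0001 -0.0017]
```

Request:
{"name": "carry_out", "arguments": {
  "motion": [
    [0.008,0,0,0,0,0,-1],
    [0.008,0,0,0,0,0,-1]
  ]
}}

```text
t: 6.7
eef_pos: [0.4991, 0.2414, 0.0531]
ee_rot: [-0.0, 0.745, -0.667, -0.0]
contact_force: [0.3, 3.9, -2.5]
finger_gap: 0.0069
```

Request:
{"name": "carry_out", "arguments": {
  "motion": [
    [0.012,0,0,0,0,0,-1],
    [0.012,0,0,0,0,0,-1]
  ]
}}

```text
t: 6.95
eef_pos: [0.4988, 0.2385, 0.0534]
ee_rot: [-0.002, 0.745, -0.667, -0.004]
contact_force: [-4.9, 44.1, -4.7]
finger_gap: 0.0066
```

Request:
{"name": "carry_out", "arguments": {
  "motion": [
    [0,0,0,0,0,0,-1],
    [0,0,0,0,0,0,0.2],
    [0,0,0,0,0,0,0.2],
    [0,0,0,0,0,0,0.2],
    [0,0,0,0,0,0,0.2],
    [0,0,-0.15,0,0,0,0.2],
    [0,0,-0.2,0,0,0,-1],
    [0,0,-0.2,0,0,0,-1],
    [0,0,-0.2,0,0,0,-1],
    [0,0,-0.1,0,0,0,-1],
    [0,0,0,0,0,0,-1]
  ]
}}

```text
t: 8.32
eef_pos: [0.4988, 0.2354, 0.2721]
ee_rot: [-0.001, 0.744, -0.668, -0.004]
contact_force: [-0.1, -0.6, -0.7]
finger_gap: 0.0001
```

Run:
```python
from h import *
rel(.498,.245,.25,-83.15)
im=optics.get_image("scene")[145:355,190:440,::-1]
cv2.imwrite("pics/c3.png",cv2.resize(im,None,fx=2.8,fy=2.8,interpolation=cv2.INTER_CUBIC))
```

```text
at [0.4988 0.2354 0.2721] xang -83.77 F [-0.1 -0.6 -0.7] gap 0.0001 t 8.32
shift units [-0.0379 -0.0013  0.0888] turn units [ 0.0006  0.001  -0.0017]
```

View pics/c3.png

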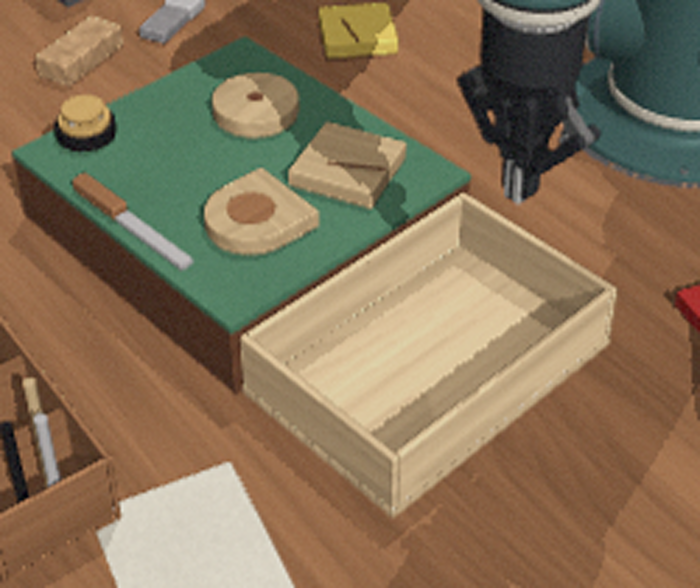

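```bash
cat >> h.py <<'E'
yaw=np.radians(6.85);C=np.array([.538,-.129]);A=np.array([[np.cos(yaw),np.sin(yaw)],[-np.sin(yaw),np.cos(yaw)]])
def relc(x,y,z):
    w=C+A.T@np.array([x,y]);print("chest pos",(A@(ctrl.sense()["eef_pos"][:2]-C)).round(4));rel(w[0],w[1],z,6.85)
E
python3 - <<'E'
from h import *
print(ctrl.sense()["joints"].round(2))
relc(-.066,.002,.2)
w=np.array([A@(ray("scene",(x/2.8+190,y/2.8+145),.075)-C) for x,y in [(244,337),(396,455),(613,290),(462,195)]])
print(w.round(3),w.mean(0))
E
```

```text
[ 0.39 -0.16  1.65  0.01  1.66  1.85]
chest pos [0.0043 0.3664]
at [0.4986 0.2353 0.2709] xang -83.77 F [-0.8  0.6 -0.3] gap 0.0002 t 8.38
shift units [1.4624 0.264  0.2758] turn units [-2.000e-04  1.400e-03 -2.517e-01]
[[ 0.146  0.18 ]
 [ 0.143  0.371]
 [-0.144  0.374]
 [-0.145  0.18 ]] [8.53726361e-05 2.75996905e-01]
```

Request:
{"name": "carry_out", "arguments": {
  "motion": [
    [0.23,0.044,0,0,0,0,0],
    [0.23,0.044,0,0,0,0,0],
    [0.23,0.044,0,0,0,0,0],
    [0.23,0.044,0,0,0,0,0],
    [0.23,0.044,0,0,0,0,0],
    [0.23,0.044,0,0,0,0,0]
  ]
}}

```text
t: 9.12
eef_pos: [0.4676, -0.1217, 0.259]
ee_rot: [0.004, 0.747, -0.665, -0.008]
contact_force: [1.0, 0.3, -0.6]
finger_gap: 0.0427
```

Request:
{"name": "carry_out", "arguments": {
  "motion": [
    [0,0,0.02,0,0,-0.0285,0],
    [0,0,0.02,0,0,-0.0285,0],
    [0,0,0.02,0,0,-0.0285,0],
    [0,0,0.02,0,0,-0.0285,0],
    [0,0,0.02,0,0,-0.0285,0],
    [0,0,0.02,0,0,-0.0285,0],
    [0,0,0.02,0,0,-0.0285,0],
    [0,0,0.02,0,0,-0.0285,0],
    [0,0,0.02,0,0,-0.0285,0],
    [0,0,0,0,0,0,0]
  ]
}}

```text
t: 10.38
eef_pos: [0.4607, -0.125, 0.1948]
ee_rot: [-0.008, 0.995, 0.099, -0.019]
contact_force: [0.3, -0.6, 0.4]
finger_gap: 0.0428
```

```bash
python3 -c "
from h import *
relc(-.066,.002,.092)"
```

```text
chest pos [-0.0763  0.0132]
at [ 0.4607 -0.125   0.1948] xang 11.42 F [ 0.3 -0.6  0.4] gap 0.0428 t 10.38
shift units [0.052  0.0555 0.4087] turn units [-0.0028  0.0058  0.0126]
```

Request:
{"name": "carry_out", "arguments": {
  "motion": [
    [0.026,0.028,0.05,-0.0028,0.0058,0.0126,0],
    [0.026,0.028,0.05,0,0,0,0],
    [0,0,0.05,0,0,0,0],
    [0,0,0,0,0,0,0]
  ]
}}

```text
t: 10.88
eef_pos: [0.475, -0.1369, 0.1533]
ee_rot: [-0.001, 0.999, 0.054, -0.002]
contact_force: [0.9, 0.7, 0.6]
finger_gap: 0.0428
```

Run:
```python
from h import *
relc(-.066,.002,.092)
im,T,K=wcam();cv2.imwrite("pics/w3.png",im)
```

```text
chest pos [-0.0635 -0.0003]
at [ 0.475  -0.1369  0.1533] xang 6.23 F [0.9 0.7 0.6] gap 0.0428 t 10.88
shift units [-0.0093 -0.0088  0.2453] turn units [-0.0002  0.0005 -0.0017]
```

View pics/w3.png

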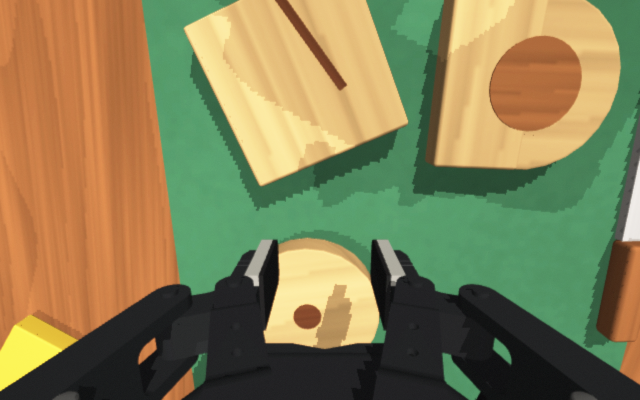

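Run:
```python
from h import *
im,T,K=wcam();Ti=np.linalg.inv(T)
def P(x,y,z):
    w=C+A.T@np.array([x,y]);q=Ti@[*w,z,1];u=K@q[:3];return (u[:2]/u[2]).round()
for x in(-.10,-.028):
    for y in(-.009,.013): print(x,y,P(x,y,.11))
for n,p in [("sqlow",(262,185)),("sqright",(408,124)),("roundtop",(314,238)),("archBL",(433,163)),("archR",(620,70))]: print(n,(A@(rayT(T,K,p,.11)-C)).round(3))
```

```text
-0.1 -0.009 [265. 241.]
-0.1 0.013 [263. 206.]
-0.028 -0.009 [384. 240.]
-0.028 0.013 [386. 205.]
sqlow [-0.1    0.026]
sqright [-0.017  0.059]
roundtop [-0.07  -0.007]
archBL [-0.002  0.038]
archR [0.093 0.086]
```

Request:
{"name": "carry_out", "arguments": {
  "motion": [
    [-0.009,-0.008,0.12,0,0,-0.0017,0],
    [0,0,0.1,0,0,0,0],
    [0,0,0.02,0,0,0,0],
    [0,0,0,0,0,0,0]
  ]
}}

```text
t: 11.48
eef_pos: [0.4742, -0.1353, 0.0967]
ee_rot: [0.001, 0.998, 0.06, 0.001]
contact_force: [0.6, 0.3, -0.4]
finger_gap: 0.0428
```

```bash
python3 -c "
from h import *
relc(-.07,.05,.092)"
```

```text
chest pos [-0.0641  0.0013]
at [ 0.4742 -0.1353  0.0967] xang 6.91 F [ 0.6  0.3 -0.4] gap 0.0428 t 11.47
shift units [-0.0233 -0.1948  0.0184] turn units [ 0.0002 -0.0004  0.0002]
```

Request:
{"name": "carry_out", "arguments": {
  "motion": [
    [-0.012,0,0.016,0,0,0,0],
    [-0.01,-0.05,0,0,0,0,0],
    [0,-0.06,0,0,0,0,0],
    [0,-0.08,0,0,0,0,0],
    [0,-0.08,0,0,0,0,0]
  ]
}}

```text
t: 12.1
eef_pos: [0.4604, -0.0658, 0.0951]
ee_rot: [0.001, 0.998, 0.059, 0.003]
contact_force: [0.5, -1.7, -0.1]
finger_gap: 0.0426
```

```bash
python3 -c "
from h import *
relc(-.07,.19,.092)"
```

```text
chest pos [-0.0695  0.072 ]
at [ 0.4604 -0.0658  0.0951] xang 6.82 F [ 0.5 -1.7 -0.1] gap 0.0426 t 12.1
shift units [-0.0024 -0.4722  0.0112] turn units [ 0.0004 -0.0009 -0.0001]
```

Request:
{"name": "carry_out", "arguments": {
  "motion": [
    [0,-0.08,0.01,0,0,0,0],
    [0,-0.09,0,0,0,0,0],
    [0,-0.1,0,0,0,0,0],
    [0,-0.1,0,0,0,0,0],
    [0,-0.1,0,0,0,0,0],
    [0,-0.05,0,0,0,0,0],
    [0,0,0,0,0,0,0]
  ]
}}

```text
t: 12.98
eef_pos: [0.4425, 0.0734, 0.0946]
ee_rot: [0.001, 0.998, 0.062, 0.005]
contact_force: [0.4, 0.1, -0.8]
finger_gap: 0.0425
```

Request:
{"name": "carry_out", "arguments": {
  "motion": [
    [0,0,-0.15,0,0,0,0],
    [0,0,-0.15,0,0,0,0],
    [0,0,0,0,0,0,0]
  ]
}}

```text
t: 13.35
eef_pos: [0.4415, 0.0723, 0.1714]
ee_rot: [0.001, 0.998, 0.062, 0.005]
contact_force: [0.4, 0.3, -0.6]
finger_gap: 0.043
```

Run:
```python
from h import *
relc(.043,.005,.17)
im=optics.get_image("scene")[145:355,190:440,::-1]
cv2.imwrite("pics/c4.png",cv2.resize(im,None,fx=2.8,fy=2.8,interpolation=cv2.INTER_CUBIC))
```

```text
chest pos [-0.0718  0.2113]
at [0.4415 0.0723 0.1714] xang 7.07 F [ 0.4  0.3 -0.6] gap 0.043 t 13.35
shift units [0.4561 0.8271 0.0125] turn units [ 0.0005 -0.0014  0.0006]
```

View pics/c4.png

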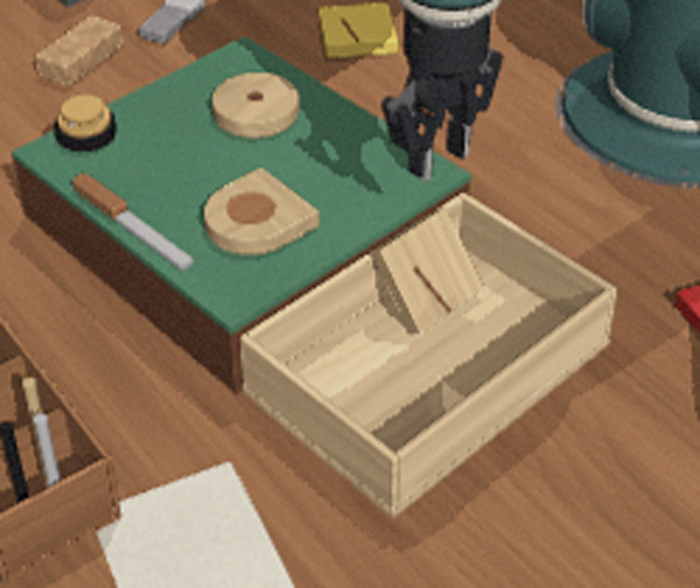

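The square lies leaning inside the tray, and the tray, arch, round, movement and file have not moved. Next is the arch.

Request:
{"name": "carry_out", "arguments": {
  "motion": [
    [0.092,0.167,0,0,0,0,0],
    [0.092,0.167,0,0,0,0,0],
    [0.092,0.167,0,0,0,0,0],
    [0.092,0.167,0,0,0,0,0],
    [0.092,0.167,0,0,0,0,0],
    [0,0,0,0,0,0,0]
  ]
}}

```text
t: 14.15
eef_pos: [0.5823, -0.1296, 0.1632]
ee_rot: [0.0, 0.998, 0.061, -0.0]
contact_force: [0.0, 0.4, -0.0]
finger_gap: 0.0427
```

```bash
python3 -c "
from h import *
relc(.043,.005,.092)"
```

```text
chest pos [ 0.0439 -0.0059]
at [ 0.5823 -0.1296  0.1632] xang 7.01 F [ 0.   0.4 -0. ] gap 0.0427 t 14.15
shift units [-0.0033 -0.0437  0.2847] turn units [0.0001 0.     0.0004]
```

Request:
{"name": "carry_out", "arguments": {
  "motion": [
    [0,-0.02,0.12,0,0,0,0],
    [0,0,0.12,0,0,0,0],
    [0,0,0.035,0,0,0,0],
    [0,0,0.01,0,0,0,0],
    [0,0,0,0,0,0,0]
  ]
}}

```text
t: 14.78
eef_pos: [0.5799, -0.1246, 0.089]
ee_rot: [-0.0, 0.998, 0.06, -0.001]
contact_force: [-0.3, -0.2, 0.0]
finger_gap: 0.0427
```

```bash
python3 -c "
from h import *
relc(.043,.09,.093)"
```

```text
chest pos [ 0.0421 -0.0006]
at [ 0.5799 -0.1246  0.089 ] xang 6.94 F [-0.3 -0.2  0. ] gap 0.0427 t 14.78
shift units [ 0.0041 -0.3626 -0.0159] turn units [-0.      0.0003  0.0002]
```

Request:
{"name": "carry_out", "arguments": {
  "motion": [
    [0.002,-0.05,-0.012,0,0,0,0],
    [0,-0.06,0,0,0,0,0],
    [0,-0.08,0,0,0,0,0],
    [0,-0.08,0,0,0,0,0]
  ]
}}

```text
t: 15.28
eef_pos: [0.5721, -0.0535, 0.094]
ee_rot: [0.0, 0.998, 0.06, 0.0]
contact_force: [0.1, -1.1, -0.7]
finger_gap: 0.0427
```

```bash
python3 -c "
from h import *
relc(.043,.2,.093)"
```

```text
chest pos [0.0429 0.0709]
at [ 0.5721 -0.0535  0.094 ] xang 6.89 F [ 0.1 -1.1 -0.7] gap 0.0427 t 15.28
shift units [ 0.0008 -0.5165  0.0038] turn units [ 0.0001 -0.      0.0001]
```

Request:
{"name": "carry_out", "arguments": {
  "motion": [
    [0,-0.09,0.005,0,0,0,0],
    [0,-0.12,0,0,0,0,0],
    [0,-0.14,0,0,0,0,0],
    [0,-0.14,0,0,0,0,0],
    [0,-0.06,0,0,0,0,0],
    [0,0,0,0,0,0,0],
    [0,0,-0.15,0,0,0,0],
    [0,0,-0.15,0,0,0,0],
    [0,0,0,0,0,0,0]
  ]
}}

```text
t: 16.4
eef_pos: [0.5526, 0.0922, 0.1694]
ee_rot: [0.001, 0.998, 0.062, -0.0]
contact_force: [1.1, -0.3, 0.6]
finger_gap: 0.0431
```

Run:
```python
from h import *
relc(-.07,-.145,.17)
im=optics.get_image("scene")[145:355,190:440,::-1]
cv2.imwrite("pics/c5.png",cv2.resize(im,None,fx=2.8,fy=2.8,interpolation=cv2.INTER_CUBIC))
```

```text
chest pos [0.0409 0.2179]
at [0.5526 0.0922 0.1694] xang 7.1 F [ 1.1 -0.3  0.6] gap 0.0431 t 16.4
shift units [-4.5000e-01  1.4496e+00 -4.0000e-04] turn units [0.0002 0.0001 0.0007]
```

View pics/c5.png

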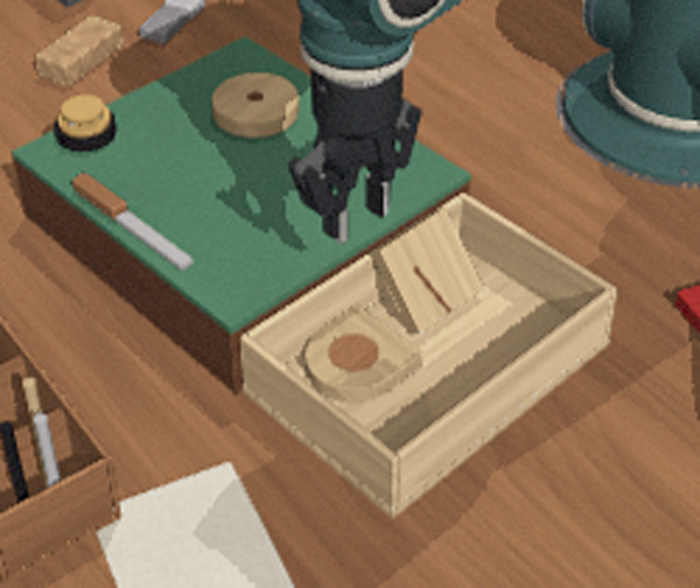

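Request:
{"name": "carry_out", "arguments": {
  "motion": [
    [-0.079,0.197,0,0,0,0,0],
    [-0.079,0.197,0,0,0,0,0],
    [-0.079,0.197,0,0,0,0,0],
    [-0.079,0.197,0,0,0,0,0],
    [-0.079,0.197,0,0,0,0,0],
    [-0.079,0.197,0,0,0,0,0],
    [-0.079,0.197,0,0,0,0,0],
    [0,0,0,0,0,0.0285,0],
    [0,0,0,0,0,0.0285,0],
    [0,0,0,0,0,0,0]
  ]
}}

```text
t: 17.7
eef_pos: [0.4474, -0.2821, 0.1554]
ee_rot: [-0.001, 0.992, -0.123, -0.009]
contact_force: [0.1, 0.7, 0.3]
finger_gap: 0.0426
```

```bash
sed -i 's/def relc(x,y,z):/def relc(x,y,z,a=6.85):/;s/rel(w\[0\],w\[1\],z,6.85)/rel(w[0],w[1],z,a)/' h.py; python3 -c "
from h import *
relc(-.097,-.127,.092,-14.15)"
```

```text
chest pos [-0.1082 -0.1412]
at [ 0.4474 -0.2821  0.1554] xang -14.11 F [0.1 0.7 0.3] gap 0.0426 t 17.7
shift units [ 0.0258 -0.0693  0.253 ] turn units [0.0002 0.0027 0.0001]
```

Request:
{"name": "carry_out", "arguments": {
  "motion": [
    [0.018,-0.04,0.1,0,0.0025,0,0],
    [0,0,0.1,0,0,0,0],
    [0,0,0.03,0,0,0,0],
    [0,0,0,0,0,0,0]
  ]
}}

```text
t: 18.2
eef_pos: [0.4531, -0.2732, 0.0948]
ee_rot: [0.0, 0.993, -0.115, -0.001]
contact_force: [0.7, -0.1, -0.1]
finger_gap: 0.0427
```

```bash
python3 -c "
from h import *
relc(-.097,-.127,.092,-14.15)"
```

```text
chest pos [-0.1015 -0.133 ]
at [ 0.4531 -0.2732  0.0948] xang -13.22 F [ 0.7 -0.1 -0.1] gap 0.0427 t 18.2
shift units [ 0.0087 -0.0287  0.0112] turn units [0.0001 0.0005 0.0026]
```

Request:
{"name": "carry_out", "arguments": {
  "motion": [
    [0.008,-0.04,0.01,0,0,0.0026,0],
    [0,-0.06,0,0,0,0,0],
    [0,-0.07,0,0,0,0,0],
    [0,-0.08,0,0,0,0,0],
    [0,-0.08,0,0,0,0,0],
    [0,-0.08,0,0,0,0,0],
    [0,-0.08,0,0,0,0,0]
  ]
}}

```text
t: 19.08
eef_pos: [0.4875, -0.1468, 0.0954]
ee_rot: [0.001, 0.992, -0.122, 0.001]
contact_force: [0.1, -0.3, -0.3]
finger_gap: 0.0428
```

Run:
```python
from h import *
relc(.02,.2,.092,-14.15)
print(spotter.find_in("scene","round_scrap") if optics.get_image("scene") is not None else 0)
```

```text
chest pos [-0.0523 -0.0117]
at [ 0.4875 -0.1468  0.0954] xang -14.06 F [ 0.1 -0.3 -0.3] gap 0.0428 t 19.07
shift units [-0.0322 -0.8941  0.0122] turn units [ 0.0002 -0.0002  0.0003]
[{'box': [276.0, 189.8, 33.1, 23.9], 'p': 0.71}]
```

Request:
{"name": "carry_out", "arguments": {
  "motion": [
    [0,-0.09,0.01,0,0,0,0],
    [0,-0.09,0,0,0,0,0],
    [0,-0.1,0,0,0,0,0],
    [0,-0.12,0,0,0,0,0],
    [0,-0.14,0,0,0,0,0],
    [0,-0.16,0,0,0,0,0],
    [0,-0.16,0,0,0,0,0],
    [0,-0.06,0,0,0,0,0],
    [0,0,0,0,0,0,0],
    [0,0,-0.15,0,0,0,0],
    [0,0,-0.2,0,0,0,0],
    [0,0,-0.2,0,0,0,0]
  ]
}}

```text
t: 20.68
eef_pos: [0.5414, 0.0816, 0.2317]
ee_rot: [0.003, 0.993, -0.121, -0.001]
contact_force: [0.9, -0.3, 0.9]
finger_gap: 0.0423
```

Request:
{"name": "carry_out", "arguments": {
  "motion": [
    [0,0.2,-0.1,0,0,0,0],
    [0,0.2,0,0,0,0,0],
    [0,0.2,0,0,0,0,0],
    [0,0.2,0,0,0,0,0],
    [0,0,0,0,0,0,0]
  ]
}}

```text
t: 21.3
eef_pos: [0.4899, -0.1233, 0.2642]
ee_rot: [0.004, 0.992, -0.123, 0.003]
contact_force: [0.4, 0.5, 0.4]
finger_gap: 0.0427
```

Run:
```python
from h import *
relc(0,.18,.25,-14.15)
im=optics.get_image("scene")[145:355,190:440,::-1]
cv2.imwrite("pics/c6.png",cv2.resize(im,None,fx=2.8,fy=2.8,interpolation=cv2.INTER_CUBIC))
```

```text
chest pos [-0.0471  0.0114]
at [ 0.4899 -0.1233  0.2642] xang -14.07 F [0.4 0.5 0.4] gap 0.0427 t 21.3
shift units [-0.0652 -0.6977  0.0515] turn units [ 0.0011 -0.0011  0.0002]
```

View pics/c6.png

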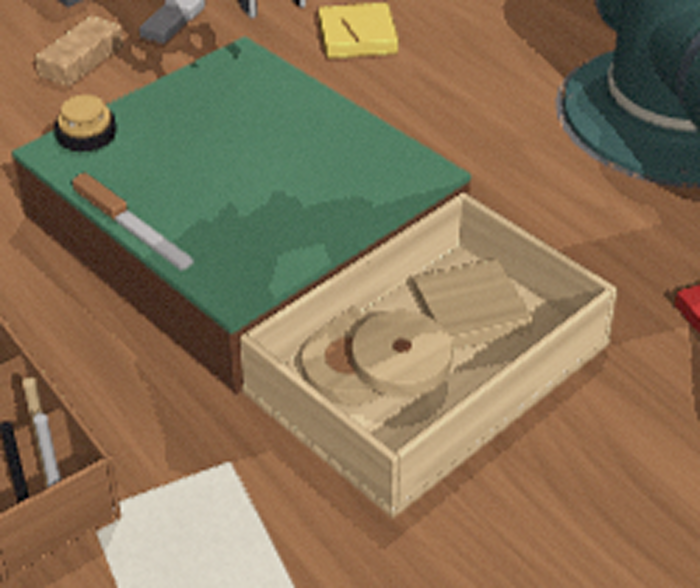

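All three pieces lie inside the tray. The tray corners are unchanged at crop (244,337), (396,455), (613,290) and (462,195), and the movement (85,118) and file (130,220) are where they were.

```bash
python3 -c "
from station import ctrl; print(ctrl.sign_off())"
```

```text
the job is handed in; nothing more can be done
None
```

The job is done and handed in at about 21 s of the 70 s. The tray is against the chest and all three wooden pieces are inside it.

- **Tray:** I gripped it by its far wall, turned it parallel to the chest and pressed it on until it touched, at about 44 N. In the camera check its rim centre came out at (0.000, 0.276) m in the chest's frame. That is about 4 mm from the stated 0.280 m, within the camera's accuracy.
- **Pieces:** I pushed the square, then the arch, then the round off the chest top with the half-open fingers. The square first leaned against the tray's near wall, then ended up lower, clear of that wall, by the time the round was in.
- **Last picture:** All three pieces were inside, with the round resting partly on the arch. The tray corners had not moved since it was placed, and the movement, the file and the red and yellow look-alikes were untouched. The arm was raised clear of everything.

No check failed. The only disagreement was about 5 mm between the wrist camera's and scene camera's positions, and it caused no problem.

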